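# Even up a stack of cover blanks in a sprung V stop and hold it pressed for fastening

### The arm

A 7-joint arm with a two-finger parallel gripper is mounted at the origin on a cart in front of the work surface, level with it; the furniture and walls round the work are solid. World frame = base frame: x ahead of the robot, y to its left, z up, the work surface at z = 0. Lengths are in mm, angles in rad, forces in N, time in s.
With the tool pointing down it reaches from about 400 to 875 mm from the base axis. Payload 4.4 kg.
Tool frame: the origin (TCP) lies at the very end of the fingers, on their centre line; the grasp point (between the pads) lies 19 mm behind it; z points along the fingers, y is the line along which they close (so a half turn about z gives the same grasp; the last joint's range is limited). The gripper opens to 85 mm and grips with 20 to 120 N. Pads are 22 mm wide; open, the fingers measure 114 mm over their backs; the gripper's body (76 mm by 85 mm) begins 54 mm behind the grasp point. The pads swing forward as they close: fully open they stand 13 mm farther back than shut.
Start: joints at [1.24, 0.628, 0.038, 1.517, -0.027, 0.996, -0.02], TCP at [170.143, -627.351, 231.313] pointing down, gripper open.
Joint ranges: [-3.06, 3.06], [-0.37, 2.12], [-1.25, 1.32], [0.18, 2.47], [-1.1, 4.24], [0.23, 1.98], [-2.94, 2.94]. Speed limits (rad/s): [2.57, 2.57, 3.14, 3.14, 3.14, 3.14, 3.14].

### API

Orientations are given as [roll, pitch, yaw] about the fixed x, y, z axes, in that order (R = Rz(yaw) Ry(pitch) Rx(roll)).
In Python, from cell import monitor, viewer, workorder gives the robot as it stands.
- The arm moves only by the tool arm_command, never from a script. Its argument "series" is one flat list of numbers, 5 for each row, row after row: the opening in per cent of the stroke, from 0 (shut) to 100 (fully open), then the shift along the tool's x, y, z in cm, then the turn about the tool's z in degrees. In form: [claw, x, y, z, roll, claw, x, y, z, roll, ...]. A call has exactly 5 rows; each row is the pose to reach, as a shift and turn from the pose commanded when the call began, along the tool's axes at that moment; what a row does not reach only later rows make up. A row lasts 1/12 s, in which the tool goes at most 41.7 mm and 7.16 degrees, less where a joint would pass 70% of its speed; a pose out of reach is approached as far as the arm can. A call with a gripper value outside its range is refused whole. The fingers move at their own pace and stop on an object; the grip force is fixed at half the most. Time passes only in rows, so rows that repeat a pose let the fingers close, or fill a call up. It gives the time, the measured TCP pose, the force, the opening and the grip force at its end, in the units of the state.
- monitor.read_state(): the state, without advancing time (a new reading comes with each control period).
- viewer.get_image(name): name is "scene" or "top" or "wrist"; returns (picture, depth): 420x560x3 uint8, red, green, blue; 420x560 float32, mm along the optical axis (not along the pixel's ray), 0 where there is no reading.
- viewer.camera_model(name): a dict with "mtx" (3x3 intrinsics, pixels), "R" (3x3) and "t" (3): a world point X has camera coordinates R X + t. Camera axes: x right, y down, z forward; pixel columns grow to the right and rows downward; lengths in mm; the calibration is good to about 2 mm. A picture is of the moment at which its call begins: read the wrist's pose just before it. camera_model takes no time and is no camera call; for the wrist camera it gives the pose at the moment of the call.
- workorder.finish_job(): hands the job in; it is judged then, once.
The state is a dict: "clock": time; "qpos": joint angles; "qd": joint speeds; "tau": joint torques, N m; "eef_pos": TCP position; "tool_rot": TCP orientation; "force": force on the tool from outside, world axes, zero at the start; "torque": the same for the moment, N m; "width": finger opening in mm; "gripper_force": force on a finger pad.
Only numpy, scipy, OpenCV 4.12 (cv2) and the standard library are available. Lean on these libraries where they do the work, as an engineer would, in place of code of your own. Each camera call takes 0.05 s, during which the arm holds its last target. There are 200 camera calls.

### The job

Even up the three loosely stacked aluminium cover blanks and push the stack, still stacked, home into the sprung V stop so that every disc lies against both flanks with the edges flush. Then keep holding it there with the fingers as a third hand, pushing on the discs only, with the V stop pressed in a steady 10 mm (about 10 N; its rear face then comes level with the front of the two upright brass pins): the job finishes while you are still holding it so, nothing is let go. Work gently, never drive the stop anywhere near the end of its 22 mm travel, and leave the other things on the bench where they are.

Things in the scene. Friction and masses are not known exactly. Their poses are not given: they have to be found in the camera images.
- stop_base: fixed foot of the V stop, dark steel with a grey spring housing 50 mm high. Origin on the worktop where a seated disc's centre lies while the spring is relaxed; x points level from the discs into the V (push this way), y to the left of it, z up. The foot covers x 132 to 192, y -75 to 75 mm; two upright brass pins (6 mm thick, 52 high) at x 158, y +-45 mm.
- v_seat (a point): point on the moving V (steel, open towards -x) where the centre of a disc that touches both flanks lies, on the worktop; axes as stop_base. The flanks stand at 45 degrees to x, 105 mm long, 12 thick, 3 to 43 mm above the worktop, faced with slippery white plastic, so that pushed discs tend to centre themselves; inner faces meet at x +120.5 mm and end at x +46, y +-74 mm.
- v_stop (a joint): how far the V is pressed in along +x of stop_base, m: 0 relaxed, 0.022 at its end. The spring gives 1 N per mm (10 N at 0.010), so this value shows the force of the stack on the stop; the discs' friction on the worktop (1 to 4 N) comes on top of it at the fingers.
- blank_low: plain grey turned aluminium cover blank, a flat disc 170 mm in diameter (radius 85.2 mm) and 12.4 mm thick, about 0.3 kg, lightly oiled (slides easily). Origin: centre of its underside, z up. Lowest of the stack, lies on the worktop. The stack starts 20 to 45 mm short of the V (along -x of stop_base) and up to 14 mm to either side of its middle.
- blank_mid: plain grey turned aluminium cover blank, a flat disc 170 mm in diameter (radius 85.2 mm) and 12.4 mm thick, about 0.3 kg, lightly oiled (slides easily). Origin: centre of its underside, z up. Second of the stack, lies on blank_low, up to 12 mm off it in x and y at the start.
- blank_top: plain grey turned aluminium cover blank, a flat disc 170 mm in diameter (radius 85.2 mm) and 12.4 mm thick, about 0.3 kg, lightly oiled (slides easily). Origin: centre of its underside, z up. Top of the stack, lies on blank_mid, up to 12 mm off it in x and y at the start; the stack is 37.2 mm high.
- bushing_side: bystander: turned steel bushing 52 mm in diameter, 75 mm high, standing at the right of the V stop. Origin: centre of its underside. Leave alone.
- tape_side: bystander: roll of masking tape 94 mm in diameter, 24 mm high, lying a little to the left of the stack. Origin: centre of its underside. Leave alone.
- bushing_t3: bystander: turned steel bushing 52 mm in diameter, 75 mm high, standing farther to the right. Origin: centre of its underside. Leave alone.
- caliper: bystander: caliper 235 mm long, lying at the right. Leave alone.
- micrometer: bystander: micrometer 131 mm long, lying at the right. Leave alone.
- brush: bystander: flat brush 190 mm long, lying at the left. Leave alone.

How it is judged (in metres and radians):
At the end, for the whole second after the job is handed in: All three blanks still lie flat on one another in order, each with its centre within 3.5 mm of the V's seat point (so against both flanks, edges flush), at rest; the V is pressed in between 6 and 14 mm (6 to 14 N) and stays so; the fingers push on the discs (over 1 N) and do not touch the stop (horizontal distance between each of blank_low, blank_mid, blank_top and v_seat below 0.0035 m and value of joint v_stop between 0.006 and 0.014 m and height (world z) of blank_low below 0.004 m and height (world z) of blank_mid between 0.009 and 0.0165 m and height (world z) of blank_top between 0.021 and 0.029 m and angle between each of blank_low, blank_mid, blank_top's own z axis and vertical below 0.06 rad and linear speed of each of blank_low, blank_mid, blank_top below 0.01 m/s and (contact force between the fingers and blank_low above 1 N or contact force between the fingers and blank_mid above 1 N or contact force between the fingers and blank_top above 1 N) and contact force between the fingers and stop_base below 0.5 N); the arm keeps its last pose, push and grip.
It fails at once if the V stop is driven in beyond 19 mm (value of joint v_stop above 0.019 m).
It fails at once if another thing on the bench is disturbed (moved over 20 mm) (distance of any of bushing_side, tape_side, bushing_t3, caliper, micrometer, brush from where it was at the start of the episode above 0.02 m).
It also fails if it takes over 45 s, if anything falls off the work surface, if the arm or the gripper's body presses on something with over 40 N, if the wrist force passes 120 N, or if a joint passes its speed limit or range.

## Working session

There is one attempt and no reset: what is moved stays moved. The work goes in short steps, Python scripts to look and compute and a tool call to move; the robot and the scene stay as the last step left them, time stands still between calls to the robot, and variables do not carry over. Pictures are saved under pics/ and viewed, at most 10 in all, crops included, and the job is handed in when it is done.

Besides the shell and the picture viewer there is one more tool, called after "Emit:" as name(argument=value, ...), one argument or row to a line, values as JSON. arm_command: Moves the arm, as the interface text tells. Its arguments: {"type":"object","properties":{"series":{"type":"array","items":{"type":"number"}}},"required":["series"]}

```bash
mkdir -p pics; ls; python3 - <<'E'
from cell import monitor, viewer
import cv2, numpy as np
s=monitor.read_state(); print(s)
for n in ("top","scene"):
    p,d=viewer.get_image(n); cv2.imwrite(f"pics/{n}0.png",p[:,:,::-1]); np.savez(f"pics/{n}0.npz",p=p,d=d)
    m=viewer.camera_model(n); print(n,m)
E
```

```text
pics
{'clock': 0.0, 'qpos': array([ 1.24017196,  0.62933931,  0.03843391,  1.51836221, -0.02701987,
        0.9962835 , -0.02001691]), 'qd': array([ 0.00122121,  0.00088797, -0.00146694, -0.00154061, -0.00144641,
        0.00084231,  0.00042133]), 'tau': array([ 5.79565931e-04, -5.63406694e+01,  1.22622974e+00, -1.93446583e+01,
        1.09511730e-02,  1.04770559e-02,  1.61669828e-05]), 'eef_pos': array([ 170.00787197, -626.73462962,  230.39519808]), 'tool_rot': array([-3.13971779e+00,  2.86082581e-06,  2.64803276e-01]), 'force': array([ 0.39882471,  0.35291055, -0.09950024]), 'torque': array([-0.03995248,  0.01784169, -0.01131132]), 'gripper_force': 0.0, 'width': 85.6295567263623}
top {'mtx': array([[440.59237419,   0.        , 276.43957846],
       [  0.        , 440.59237419, 205.86180586],
       [  0.        ,   0.        ,   1.        ]]), 'R': array([[-0.01439121, -0.99969181, -0.020228  ],
       [-0.99501134,  0.01631526, -0.09841875],
       [ 0.09871845,  0.01871072, -0.99493948]]), 't': array([  38.49471858,  594.58285495, 1544.1812237 ])}
scene {'mtx': array([[490.58147316,   0.        , 277.67298066],
       [  0.        , 490.58147316, 210.59036678],
       [  0.        ,   0.        ,   1.        ]]), 'R': array([[-0.75807713, -0.65175464,  0.02312919],
       [-0.35907444,  0.38752034, -0.84905449],
       [ 0.54441217, -0.65195389, -0.52779874]]), 't': array([ 471.74047369,  240.84015713, 1571.42231917])}
```

View pics/top0.png

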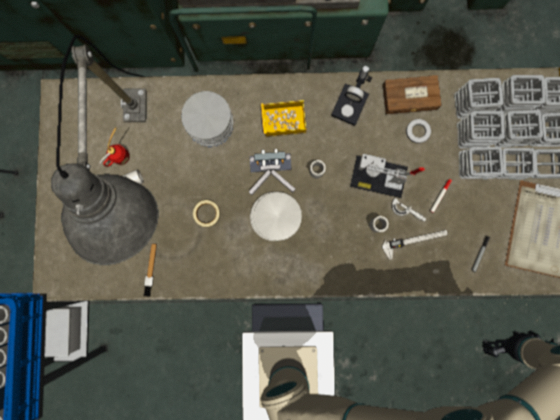

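View pics/scene0.png

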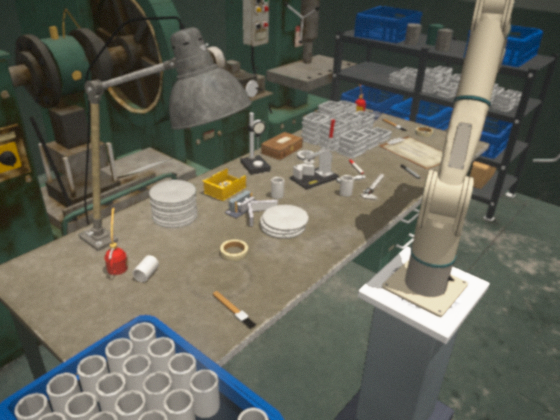

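```bash
cat > h.py <<'E'
import numpy as np, cv2
from cell import viewer, monitor
def ray(m,u,v,z):
    R,t,K=m["R"],m["t"],m["mtx"]
    c=-R.T@t; d=R.T@np.linalg.inv(K)@np.array([u,v,1.])
    return c+d*(z-c[2])/d[2]
E
python3 - <<'E'
from h import *
z=np.load("pics/top0.npz"); p=z["p"]; m=viewer.camera_model("top")
x0,y0=235,135
c=cv2.resize(p[y0:255,x0:345],None,fx=5,fy=5,interpolation=cv2.INTER_CUBIC); cv2.imwrite("pics/topcrop.png",c[:,:,::-1])
hsv=cv2.cvtColor(p,cv2.COLOR_RGB2HSV); g=p.min(2)
mask=((g>150)&(hsv[:,:,1]<60)).astype(np.uint8)
n,l,st,ce=cv2.connectedComponentsWithStats(mask)
for i in range(1,n):
    if 235<ce[i][0]<345 and 135<ce[i][1]<255 and st[i][4]>15: print(st[i],ce[i],ray(m,*ce[i],37),ray(m,*ce[i],43))
for uv in [(276,217),(271,175),(206,213),(317,168),(380,224),(290,390)]: print(uv,ray(m,*uv,30 if uv[0]!=206 else 24).round())
E
```

```text
[261 159  19  11  91] [270.12087912 164.91208791] [742.45415196  49.75902556  37.        ] [741.28883581  49.5670546   43.        ]
[317 160   8  15  28] [321.75       165.82142857] [ 735.76597091 -135.11100405   37.        ] [ 734.62640058 -134.59132681   43.        ]
[311 162   6  13  17] [312.64705882 168.        ] [ 728.45379158 -102.39497573   37.        ] [ 727.34236913 -102.00123725   43.        ]
[250 171  20  23  90] [259.11111111 182.06666667] [680.93619805  89.96921521  37.        ] [680.00769226  89.62245709  43.        ]
[272 171  22  20  92] [282.81521739 180.5       ] [685.10952703   5.09569364  37.        ] [684.16495622   5.07565201  43.        ]
[ 251  193   50   48 1913] [275.64453738 216.23941453] [557.43867093  32.55451788  37.        ] [556.98556288  32.42877484  43.        ]
(276, 217) [555.  31.  30.]
(271, 175) [707.  47.  30.]
(206, 213) [574. 283.  24.]
(317, 168) [ 729. -118.   30.]
(380, 224) [ 525. -336.   30.]
(290, 390) [-40.  -8.  30.]
```

View pics/topcrop.png

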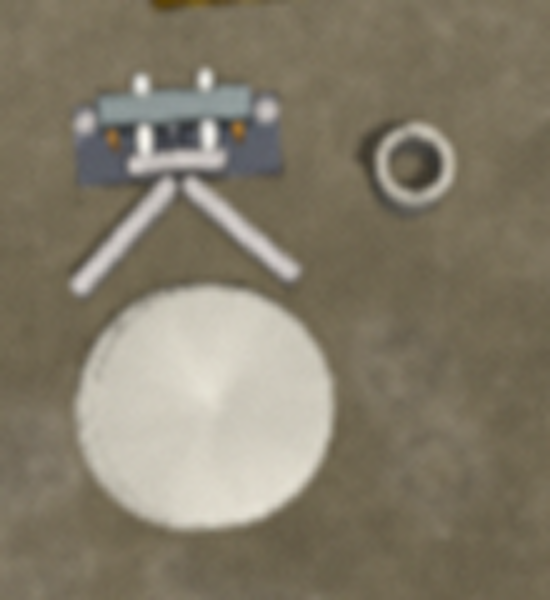

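```bash
python3 - <<'E'
from h import *
z=np.load("pics/top0.npz"); p=z["p"]; m=viewer.camera_model("top")
x0,y0=235,135
f=lambda a,b,zz: ray(m,x0+a/5-.4,y0+b/5-.4,zz)
mask=((p.min(2)>150)).astype(np.uint8); n,l,st,ce=cv2.connectedComponentsWithStats(mask)
ang=[];lines=[]
for (a,b) in [(259,182),(283,180)]:
    i=l[b-2:b+3,a-2:a+3].max(); v,u=np.nonzero(l==i)
    P=np.array([ray(m,q,w,43)[:2] for q,w in zip(u,v)],np.float32)
    vx,vy,cx,cy=cv2.fitLine(P,cv2.DIST_L2,0,.01,.01).ravel(); a_=np.degrees(np.arctan2(vy,vx)); ang.append(a_); lines.append((vx,vy,cx,cy)); print(a_,cx,cy, len(P))
(a,b,c,d),(e,g,h_,k)=lines
s=np.linalg.solve([[a,-e],[b,-g]],[h_-c,k-d]); X=np.array([c+a*s[0],d+b*s[0]]); print("centre lines meet",X)
for nm,q in dict(Lend=(80,285,43),Rend=(293,271,43),hl=(98,108,50),hr=(250,97,50),pl=(113,137,52),pr=(239,130,52),bl=(78,185,0),br=(280,172,0)).items(): print(nm,f(*q).round(1))
# discs, contour circle
i=l[216,275]; v,u=np.nonzero(l==i); cs,_=cv2.findContours((l==i).astype(np.uint8),0,1)
P=np.array([ray(m,*q[0],37)[:2] for q in max(cs,key=len)],np.float32); print(cv2.minEnclosingCircle(P), P.mean(0), P.min(0),P.max(0))
E
```

```text
-41.73508 680.0328 89.600845 90
47.084114 684.19324 5.105437 92
centre lines meet [725.2504    49.263695]
Lend [646.3 120.3  43. ]
Rend [653.7 -31.3  43. ]
hl [772.5 105.8  50. ]
hr [778.4  -2.8  50. ]
pl [750.9  95.2  52. ]
pr [754.3   5.4  52. ]
bl [726.1 124.5   0. ]
br [733.1 -24.    0. ]
((557.5281982421875, 33.3011589050293), 89.91950988769531) [558.50146  33.31887] [473.31815  -54.196243] [640.85693 120.29995]
```

The top view shows the stack at px (276,216) and the V apex at px (271,171), opening toward the robot. That puts the seat at about (596, 43), yaw about 2.7°, and the stack about 39 mm short and 8 mm to the right. The scene view agrees. I'll move now.

Emit:
arm_command(
  series=[100,3.5,-2.1,0,2.5,100,7,-4.2,0,5,100,10.5,-6.4,0,7.5,100,14,-8.5,0,10,100,17.5,-10.6,0,12.4],
)

```text
clock: 0.52
eef_pos: [312.1, -477.5, 231.0]
tool_rot: [-3.141, 0.0, 0.046]
force: [1.1, -0.2, 0.2]
width: 85.3
gripper_force: 0.0
```

Emit:
arm_command(
  series=[100,3.0,-2.8,0,0,100,6,-5.6,0,0,100,9,-8.4,0,0,100,12,-11.2,0,0,100,14.5,-14,0,0],
)

```text
clock: 0.93
eef_pos: [451.2, -330.2, 231.1]
tool_rot: [-3.141, -0.0, 0.049]
force: [0.1, -0.3, -0.7]
width: 85.6
gripper_force: 0.0
```

Emit:
arm_command(
  series=[100,0,-4.1,0,0,100,0,-8.2,0,0,100,0,-12.3,0,0,100,0,-16.4,0,0,100,0,-20.5,0,0],
)

```text
clock: 1.35
eef_pos: [438.8, -125.7, 231.1]
tool_rot: [-3.141, 0.0, 0.048]
force: [1.4, 0.6, 0.3]
width: 85.5
gripper_force: 0.0
```

Emit:
arm_command(
  series=[100,0,-4,0,0,100,0,-8,0,0,100,0,-12,0,0,100,0,-15,0,0,100,0,-15,0,0],
)

```text
clock: 1.77
eef_pos: [431.6, 29.1, 231.2]
tool_rot: [-3.138, 0.0, 0.059]
force: [0.1, 0.1, 0.1]
width: 85.4
gripper_force: 0.0
```

```bash
python3 - <<'E'
from h import *
m=viewer.camera_model("wrist"); s=monitor.read_state(); print(s["clock"],s["eef_pos"],s["tool_rot"],s["qpos"])
p,d=viewer.get_image("wrist"); np.savez("pics/w1.npz",p=p,d=d,**m); cv2.imwrite("pics/w1.png",p[:,:,::-1]); print(m)
E
```

```text
1.7667 [431.57606833  29.09752607 231.23218462] [-3.13826608e+00  1.95145147e-04  5.87082894e-02] [-0.15392653  0.32308227  0.0317941   2.09128252 -0.02018955  0.72745969
 -1.62078521]
{'mtx': array([[342.5954691 ,   0.        , 276.54956177],
       [  0.        , 342.5954691 , 211.78099092],
       [  0.        ,   0.        ,   1.        ]]), 'R': array([[ 0.05889673, -0.99826162, -0.00221595],
       [-0.94855611, -0.05665561,  0.31149871],
       [-0.31108275, -0.0162443 , -0.95024399]]), 't': array([  4.11383818, 370.93507948, 513.62374527])}
```

View pics/w1.png

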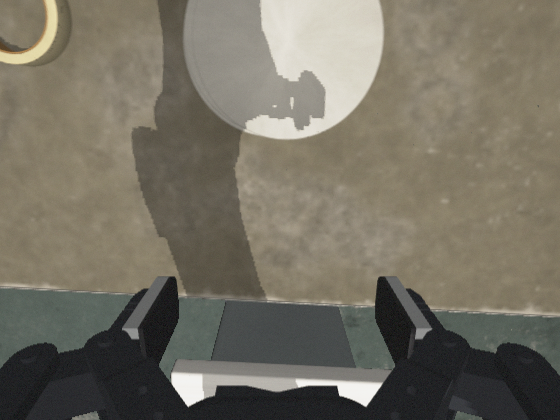

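Emit:
arm_command(
  series=[100,0.4,-0.3,3.8,0,100,0.8,-0.6,7.6,0,100,1.2,-0.9,11.4,0,100,1.6,-1.1,15.2,0,100,1.9,-1.3,19,0],
)

```text
clock: 2.23
eef_pos: [451.1, 34.6, 39.7]
tool_rot: [3.141, -0.001, 0.046]
force: [34.3, 3.8, -8.9]
width: 85.2
gripper_force: 0.0
```

Emit:
arm_command(
  series=[100,0,0,0.5,0,100,0,0,1.0,0,100,0,0,1.5,0,100,0,0,2,0,100,0,0,2,0],
)

```text
clock: 2.65
eef_pos: [450.4, 34.2, 20.1]
tool_rot: [3.141, 0.001, 0.047]
force: [-0.4, 0.3, 0.2]
width: 85.6
gripper_force: 0.0
```

```bash
python3 - <<'E'
from h import *
s=monitor.read_state(); print(s["clock"],s["eef_pos"],s["tool_rot"],s["force"])
m=viewer.camera_model("wrist")
p,d=viewer.get_image("wrist"); np.savez("pics/w2.npz",p=p,d=d,**m); cv2.imwrite("pics/w2.png",p[:,:,::-1]); print(-m["R"].T@m["t"])
E
```

```text
2.65 [450.4416049   34.19126427  20.06452706] [3.14127686e+00 1.07427537e-03 4.65801442e-02] [-0.41746642  0.31510088  0.2208361 ]
[530.40595284  38.12373301 161.28349619]
```

View pics/w2.png

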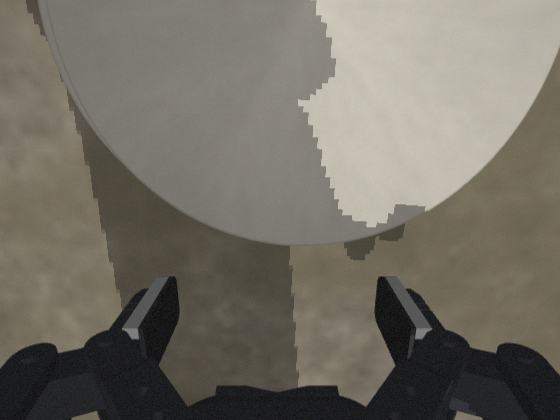

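The wrist view shows the top disc's rear edge at px (305,244), ahead of both pads, whose tips are near px (165,280) and (390,280). I'll read the tip height from depth.

```bash
python3 - <<'E'
from h import *
z=np.load("pics/w2.npz"); d=z["d"];R,t,K=z["R"],z["t"],z["mtx"]
for u,v in [(155,281),(165,282),(172,280),(176,290),(165,300),(140,310),(130,326),(390,282),(384,281),(380,292),(420,325),(305,235),(305,255)]:
    X=R.T@(np.linalg.inv(K)@[u,v,1]*d[v,u]-t); print(u,v,X.round(1), d[v,u])
E
```

```text
155 281 [459.1  83.3  39.7] 136.96959
165 282 [459.5  79.   40.7] 135.98495
172 280 [458.   77.5  36.4] 140.6444
176 290 [451.6  77.   33.5] 145.39761
165 300 [455.6  77.1  47.3] 130.97668
140 310 [459.1  81.9  59.4] 118.385345
130 326 [459.6  81.4  68.8] 109.22784
390 282 [463.7 -10.3  40.9] 135.9687
384 281 [463.6  -8.1  40.2] 136.55568
380 292 [456.7  -8.4  37. ] 141.76625
420 325 [463.3 -11.5  67.6] 110.67368
305 235 [480.3  24.4  36.2] 134.6624
305 255 [454.2  19.5  -0.9] 178.1284
```

Emit:
arm_command(
  series=[100,0,0,0.7,0,100,0,0,1.4,0,100,0,0,2.0,0,100,0,0,2.4,0,100,0,0,2.7,0],
)

```text
clock: 3.12
eef_pos: [450.6, 34.5, -6.2]
tool_rot: [3.141, 0.001, 0.046]
force: [-0.2, -0.4, -0.5]
width: 85.2
gripper_force: 0.0
```

Emit:
arm_command(
  series=[100,0.3,0,0,0,100,0.6,0,0,0,100,0.9,0,0,0,100,1.2,0,0,0,100,1.5,0,0,0],
)

```text
clock: 3.53
eef_pos: [466.2, 36.7, -5.4]
tool_rot: [3.142, -0.001, 0.048]
force: [-0.1, 1.2, 0.7]
width: 85.2
gripper_force: 0.0
```

Emit:
arm_command(
  series=[100,0.3,0,0.1,0,100,0.6,0,0.2,0,100,0.9,0,0.2,0,100,1.2,0,0.2,0,100,1.5,0,0.2,0],
)

```text
clock: 3.95
eef_pos: [479.1, 37.6, -7.9]
tool_rot: [3.141, 0.003, 0.049]
force: [-3.9, -0.0, 0.5]
width: 85.5
gripper_force: 2.0
```

Emit:
arm_command(
  series=[100,0.2,0,0,0,100,0.4,0,0,0,100,0.6,0,0,0,100,0.8,0,0,0,100,1.0,0,0,0],
)

```text
clock: 4.37
eef_pos: [490.5, 37.8, -7.8]
tool_rot: [3.141, 0.0, 0.048]
force: [-3.4, -0.4, -1.1]
width: 85.7
gripper_force: 1.7
```

```bash
python3 - <<'E'
from h import *
s=monitor.read_state(); print(s["clock"],s["eef_pos"],s["tool_rot"],s["force"])
m=viewer.camera_model("wrist")
p,d=viewer.get_image("wrist"); np.savez("pics/w3.npz",p=p,d=d,**m); cv2.imwrite("pics/w3.png",p[:,:,::-1])
E
```

```text
4.3667 [490.52099781  37.769351    -7.77321307] [3.14122134e+00 4.30031337e-04 4.80165843e-02] [-3.3527129  -0.41547193 -1.06124029]
```

View pics/w3.png

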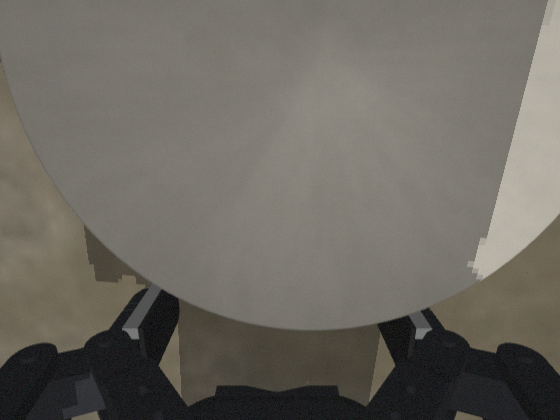

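The top disc sits a little right of centre (rear edge at px 305,330) and the pads are in contact. Push force is about 3.4 N, all sliding friction. Going on.

Emit:
arm_command(
  series=[100,0.2,0,0,0,100,0.4,0,0,0,100,0.6,0,0,0,100,0.8,0,0,0,100,1.0,0,0,0],
)

```text
clock: 4.83
eef_pos: [500.5, 38.6, -7.7]
tool_rot: [-3.142, 0.0, 0.048]
force: [-4.5, 0.4, -0.7]
width: 85.2
gripper_force: 2.0
```

Emit:
arm_command(
  series=[100,0.2,0,0,0,100,0.4,0,0,0,100,0.6,0,0,0,100,0.8,0,0,0,100,1.0,0,0,0],
)

```text
clock: 5.25
eef_pos: [510.3, 39.1, -7.7]
tool_rot: [-3.142, 0.001, 0.049]
force: [-5.2, 0.9, -1.0]
width: 85.4
gripper_force: 2.4
```

Emit:
arm_command(
  series=[100,0.1,0,0,0,100,0.2,0,0,0,100,0.3,0,0,0,100,0.4,0,0,0,100,0.4,0,0,0],
)

```text
clock: 5.67
eef_pos: [514.2, 39.4, -7.7]
tool_rot: [-3.141, 0.001, 0.049]
force: [-5.0, 0.9, -0.7]
width: 85.8
gripper_force: 2.7
```

```bash
python3 - <<'E'
from h import *
s=monitor.read_state(); print(s["clock"],s["eef_pos"],s["tool_rot"],s["force"])
o=[]
for n in ("wrist","top","scene"):
    m=viewer.camera_model(n)
    p,d=viewer.get_image(n); np.savez(f"pics/{n}4.npz",p=p,d=d,**m)
    o.append(p)
a=o[0]; b=cv2.resize(o[1][140:245,235:325],None,fx=4,fy=4,interpolation=cv2.INTER_CUBIC); 
c=np.zeros((420,800,3),np.uint8); c[:, :360]=b; e=cv2.resize(o[2][170:250,210:320],(440,320),interpolation=cv2.INTER_CUBIC); c[:320,360:]=e
cv2.imwrite("pics/c4.png",c[:,:,::-1]); cv2.imwrite("pics/w4.png",a[:,:,::-1])
E
```

```text
5.6667 [514.21718944  39.40352129  -7.72036797] [-3.14138422e+00  5.08210807e-04  4.87026423e-02] [-4.95629437  0.92089235 -0.72199614]
```

View pics/c4.png

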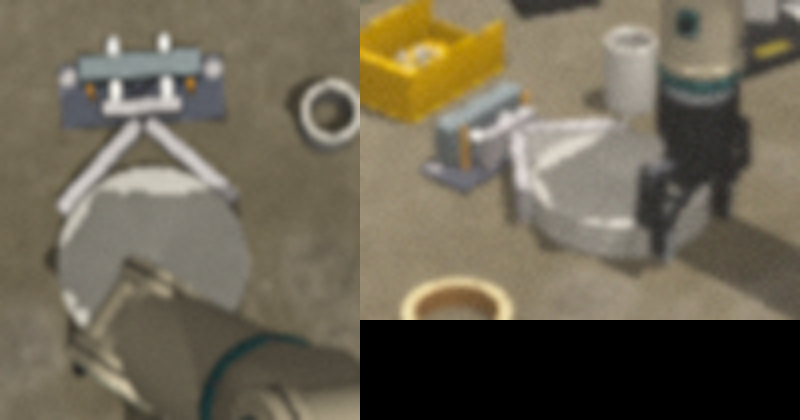

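View pics/w4.png

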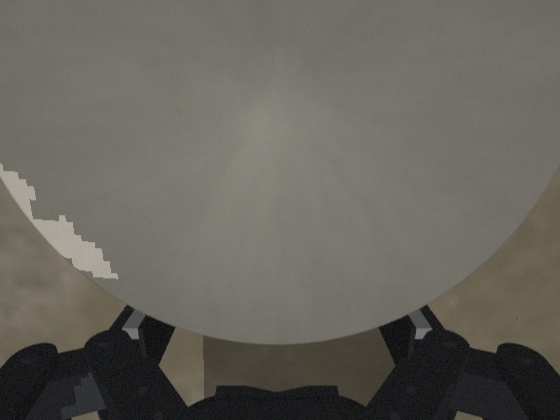

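The top disc is now centred between the pads (rear edge at px 277,344) and nested in the V. The spring is only just starting to load, so I'll press on in small steps and watch the force against position.

Emit:
arm_command(
  series=[100,0.1,0,0,0,100,0.2,0,0,0,100,0.3,0,0,0,100,0.3,0,0,0,100,0.3,0,0,0],
)

```text
clock: 6.23
eef_pos: [516.2, 39.8, -7.8]
tool_rot: [-3.141, 0.002, 0.049]
force: [-6.7, 2.6, 0.0]
width: 85.5
gripper_force: 3.9
```

Emit:
arm_command(
  series=[100,0.1,0,0,0,100,0.2,0,0,0,100,0.3,0,0,0,100,0.3,0,0,0,100,0.3,0,0,0],
)

```text
clock: 6.65
eef_pos: [518.2, 40.2, -7.8]
tool_rot: [-3.141, 0.003, 0.05]
force: [-9.4, 2.4, 2.4]
width: 85.3
gripper_force: 5.0
```

Emit:
arm_command(
  series=[100,0.1,-0.05,0,0,100,0.2,-0.1,0,0,100,0.3,-0.1,0,0,100,0.4,-0.1,0,0,100,0.4,-0.1,0,0],
)

```text
clock: 7.07
eef_pos: [520.4, 40.5, -7.9]
tool_rot: [3.14, 0.007, 0.049]
force: [-12.7, 0.7, 6.0]
width: 85.0
gripper_force: 6.8
```

Emit:
arm_command(
  series=[100,0,0,0,0,100,0,0,0,0,100,0,0,0,0,100,0,0,0,0,100,0,0,0,0],
)

```text
clock: 7.48
eef_pos: [520.4, 40.5, -7.9]
tool_rot: [3.14, 0.006, 0.049]
force: [-12.2, 0.5, 5.1]
width: 85.3
gripper_force: 6.8
```

Emit:
arm_command(
  series=[100,0,0,-0.05,0,100,0,0,-0.1,0,100,0,0,-0.1,0,100,0,0,-0.1,0,100,0,0,-0.1,0],
)

```text
clock: 7.9
eef_pos: [520.6, 40.5, -7.6]
tool_rot: [3.141, 0.006, 0.049]
force: [-10.0, 2.0, -3.0]
width: 85.5
gripper_force: 5.8
```

```bash
python3 - <<'E'
from h import *
s=monitor.read_state(); print(s["clock"],s["eef_pos"],s["tool_rot"],s["force"])
o={}
for n in ("top","wrist","scene"):
    m=viewer.camera_model(n); p,d=viewer.get_image(n); np.savez(f"pics/{n}5.npz",p=p,d=d,**m); o[n]=p
p0=np.load("pics/top0.npz")["p"]; r=lambda p: cv2.resize(p[145:215,240:305],None,fx=6,fy=6,interpolation=cv2.INTER_CUBIC)
c=np.hstack([r(p0),r(o["top"])]); cv2.imwrite("pics/c5.png",c[:,:,::-1]); print(c.shape)
E
```

```text
7.9 [520.64578215  40.51679174  -7.55193957] [3.1406429  0.00646595 0.04938243] [-9.96090081  2.021596   -2.95745164]
(420, 780, 3)
```

View pics/c5.png

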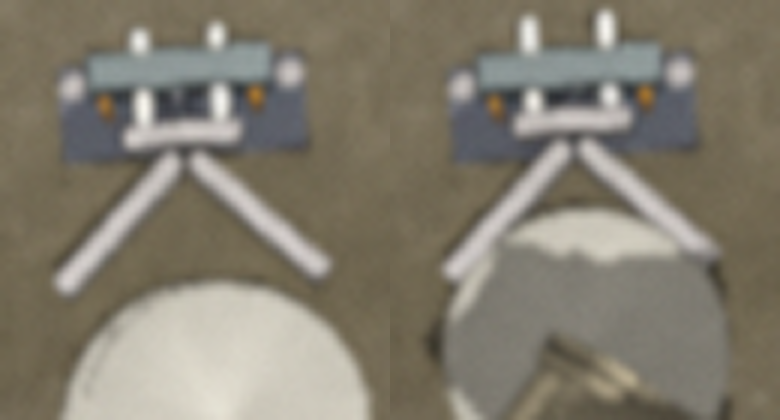

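The right half shows the V pressed in: the rear bar moved from about row 134 to 122 and the flank tips from 285 to 268, at 6x zoom. I'll measure the shift to subpixel.

```bash
python3 - <<'E'
from h import *
g=lambda f: np.load(f)["p"].astype(np.float32).mean(2)
A,B,C=g("pics/top0.npz"),g("pics/top4.npz"),g("pics/top5.npz"); m=viewer.camera_model("top")
def match(I,u0,u1,v0,v1,nm):
    T=cv2.resize(A[v0:v1,u0:u1],None,fx=10,fy=10,interpolation=cv2.INTER_CUBIC)
    S=cv2.resize(I[v0-7:v1+3,u0-2:u1+2],None,fx=10,fy=10,interpolation=cv2.INTER_CUBIC)
    r=cv2.matchTemplate(S,T,cv2.TM_CCOEFF_NORMED); _,mx,_,l=cv2.minMaxLoc(r); du,dv=l[0]/10-2,l[1]/10-7
    c=np.array([(u0+u1)/2,(v0+v1)/2]); X=ray(m,*(c+[du,dv]),40)-ray(m,*c,40); print(nm,mx,du,dv,X.round(1))
for n,I in (("4",B),("5",C)):
    match(I,248,260,182,194,n+" Ltip"); match(I,286,296,180,191,n+" Rtip"); match(I,259,282,164,176,n+" apex"); match(I,261,281,150,158,n+" rods/housing")
E
```

```text
4 Ltip 0.8518797755241394 2.0 -3.0 [10.7 -7.2  0. ]
4 Rtip 0.7878583073616028 -2.0 -2.3 [8.4 7.  0. ]
4 apex 0.973839521408081 0.0 -0.7000000000000002 [ 2.5 -0.   0. ]
4 rods/housing 0.9955750703811646 0.0 -0.09999999999999964 [ 0.4 -0.   0. ]
5 Ltip 0.8693702816963196 0.3999999999999999 -2.5 [ 9.  -1.5  0. ]
5 Rtip 0.7885767817497253 -0.5 -2.4000000000000004 [8.7 1.6 0. ]
5 apex 0.9854505062103271 -0.10000000000000009 -2.0999999999999996 [7.6 0.3 0. ]
5 rods/housing 0.9836480617523193 0.0 -0.09999999999999964 [ 0.4 -0.   0. ]
```

Emit:
arm_command(
  series=[100,0.05,0,0,0,100,0.1,-0.03,0,0,100,0.15,-0.06,0,0,100,0.2,-0.06,0,0,100,0.25,-0.06,0,0],
)

```text
clock: 8.47
eef_pos: [522.0, 40.6, -7.6]
tool_rot: [3.139, 0.008, 0.049]
force: [-13.2, 0.4, 0.5]
width: 85.5
gripper_force: 7.0
```

Emit:
arm_command(
  series=[100,0,0,0,0,100,0,0,0,0,100,0,0,0,0,100,0,0,0,0,100,0,0,0,0],
)

```text
clock: 8.88
eef_pos: [522.1, 40.6, -7.6]
tool_rot: [3.139, 0.008, 0.049]
force: [-12.5, 1.0, -0.5]
width: 85.1
gripper_force: 6.7
```

```bash
python3 - <<'E'
from h import *
s=monitor.read_state(); print(s["clock"],s["eef_pos"],s["tool_rot"],s["force"])
o={}
for n in ("top","wrist","scene"):
    m=viewer.camera_model(n); p,d=viewer.get_image(n); np.savez(f"pics/{n}6.npz",p=p,d=d,**m); o[n]=p
A=np.load("pics/top0.npz")["p"].astype(np.float32).mean(2); C=o["top"].astype(np.float32).mean(2); m=viewer.camera_model("top")
u0,u1,v0,v1=259,282,164,176
T=cv2.resize(A[v0:v1,u0:u1],None,fx=10,fy=10,interpolation=cv2.INTER_CUBIC); S=cv2.resize(C[v0-7:v1+3,u0-2:u1+2],None,fx=10,fy=10,interpolation=cv2.INTER_CUBIC)
_,mx,_,l=cv2.minMaxLoc(cv2.matchTemplate(S,T,cv2.TM_CCOEFF_NORMED)); c=np.array([270.5,170]); print(mx,ray(m,*(c+[l[0]/10-2,l[1]/10-7]),40)-ray(m,*c,40))
# top disc rim in wrist view: rear arc by depth step, circle fit at z=37.2
z=np.load("pics/wrist6.npz"); d=z["d"];P=[]
mw=dict(R=z["R"],t=z["t"],mtx=z["mtx"])
g=np.dstack(np.meshgrid(np.arange(560),np.arange(420))).reshape(-1,2)
X=(np.linalg.inv(z["mtx"])@np.c_[g,np.ones(len(g))].T*d.reshape(-1)-z["t"][:,None]); X=z["R"].T@X
h=X[2].reshape(420,560); print("top z",np.median(h[100:250,200:350]))
for u in list(range(20,110,4))+list(range(190,370,6))+list(range(460,540,4)):
    col=np.nonzero(abs(h[:400,u]-37)<5)[0]
    if len(col): P.append(ray(mw,u,col.max()+.5,37.2)[:2])
P=np.array(P); a,*_=np.linalg.lstsq(np.c_[2*P,np.ones(len(P))],(P**2).sum(1),rcond=None); print("top disc centre",a[:2],"r",np.sqrt(a[2]+a[:2]@a[:2]))
c=cv2.resize(o["scene"][190:245,225:315],None,fx=8,fy=8,interpolation=cv2.INTER_CUBIC); cv2.imwrite("pics/c6.png",c[:,:,::-1])
E
```

```text
8.8833 [522.09521099  40.58337771  -7.63463189] [3.139487  0.0082986 0.0491207] [-12.46257681   1.01788764  -0.51557258]
0.9613265991210938 [9.07405822 0.23968769 0.        ]
top z 35.914796538817185
top disc centre [606.45952292  44.95165723] r 83.316948946865
```

View pics/c6.png

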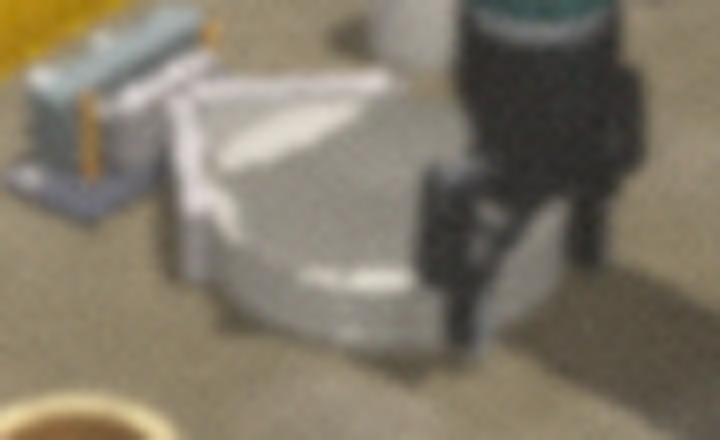

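The stop is pressed in about 9 mm at about 12.5 N on the fingers (spring plus friction). In the scene view the stack edges look flush against both flanks, and everything is steady. Handing in.

```bash
python3 -c "
from cell import workorder
print(workorder.finish_job())"
```

```text
the job is handed in; nothing more can be done
None
```

The job is handed in at about 9 s on the clock: the stack is pushed home and looks flush in the V, and the fingers still hold it with the stop pressed in about 9 mm (about 12.5 N at the fingers); no verdict came back.

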